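# Release the fume filter drawer with the latch pin

### The job

Open the filter drawer of the fume extractor unit: take the release pin out of its stand, push it down through the slot in the unit's lid, feel along the slot for the hidden sprung latch tab and press it down gently until the drawer springs out all the way. Then put the pin back upright, fully down in its stand, and let go. Press on the unit with no more than about 20 N, with pin or gripper, and leave the cup, mouse, tray and tumbler where they are.

Things in the scene. Friction and masses are not known exactly. Their poses are not given: they have to be found in the camera images.
- pin_grip (a point): Centre of the grey square handle (24 x 24 mm, 60 mm tall, z along it, x and y square to its sides) of the release pin, about 80 g. Below the handle a round steel shaft, 7 mm in diameter, 64 mm long, points down. The pin stands upright in its stand, the handle's flat underside on the stand's top, so this point is 30 mm above the stand's top.
- pin_tip (a point): Lower end of the pin's shaft, on its axis, 94 mm below the handle's centre.
- stand_hole (a point): Centre of the mouth of the hole in the pin's stand (at its top face), a fixed black block 60 x 60 mm, 70 mm tall, on an 84 mm square foot plate. The hole is vertical, 11 mm in diameter with a 3 mm chamfer, and goes right through: the pin is fully down when its handle rests on the block, tip 64 mm below this point.
- slot (a point): Centre of the slot in the filter unit's lid, at the lid's top, 70 mm above the table; z up, x towards the drawer front, y along the slot. The slot, framed by steel strips, is 70 mm long (y), 11 mm wide (x), in a lid 4 mm thick. The latch tab below it can be anywhere along it: its middle up to 26 mm either way from this point. Elsewhere under the slot is a stiff shelf (15 N/mm), 8 mm lower than the tab's top.
- drawer (a joint): How far the filter drawer has slid out (m), along +x of the slot's frame: 0 shut and latched, 0.035 fully out. A spring drives it out in a second while the tab is held down. The tab is flat, 14 mm long along the slot, its top 12 to 26 mm below the lid's top; a window 22 mm long in the shelf lets it sink. It is sprung, yielding at 4 to 8 N; it frees the drawer after 7 mm, and a hard stop ends it at 10 mm.
- unit: The filter unit, a fixed white metal box, 160 mm (x) by 140 mm (y) by 70 mm tall; origin at the centre of its underside, 20 mm from the slot's centre towards the drawer front; x towards the drawer front (a grey panel that comes out 35 mm), y along the slot. A pipe stub, 48 mm thick, sticks out 25 mm at the back.
- cup: Bystander: blue plastic cup, 76 mm across, 75 mm tall; origin at the centre of its underside.
- mouse: Bystander: black computer mouse, 105 x 58 x 34 mm; origin at the centre of its underside.
- tagtray: Bystander: low aluminium tray, 70 x 100 x 30 mm; origin at the centre of its underside.
- tumbler: Bystander: closed steel tumbler, 70 mm across, 124 mm tall; origin at the centre of its underside.

How it is judged (in metres and radians):
On the way, in this order (a step that is already met when the one before it is completed fails the run):
1. the pin's tip is through the slot (z of pin_tip in the frame of slot below -0.012 m and horizontal distance between pin_tip and slot below 0.036 m), for 0.1 s.
2. with the pin in the slot, the drawer has sprung out (all of step 1 and value of joint drawer above 0.03 m), for 0.1 s.
At the end, for the whole second after the job is handed in: The drawer is out by more than 30 mm of its 35 mm; the pin stands at rest in its stand's hole, tip at least 60 mm below the hole's mouth (handle within 4 mm of the block) and within 6 mm of its axis, upright within 0.1 rad (value of joint drawer above 0.03 m and z of pin_tip in the frame of stand_hole below -0.06 m and horizontal distance between pin_tip and stand_hole below 0.006 m and angle between pin_tip's own z axis and vertical below 0.1 rad and linear speed of pin below 0.02 m/s); the robot touches nothing.
It fails at once if the pin presses on the unit or its latch with more than 22 N (contact force between pin and unit above 22 N).
It fails at once if the gripper presses on the unit with more than 22 N (contact force between the fingers and unit above 22 N).
It fails at once if a bystander is moved by more than 20 mm (distance of any of cup, mouse, tagtray, tumbler from where it was at the start of the episode above 0.02 m).
It also fails if it takes over 72 s, if anything falls off the work surface, if the arm or the gripper's body presses on something with over 40 N, if the wrist force passes 120 N, or if a joint passes its speed limit or range.

### The arm

A 6-joint arm with a two-finger parallel gripper is mounted at the origin on the work surface. World frame = base frame: x ahead of the robot, y to its left, z up, the work surface at z = 0. Lengths are in mm, angles in rad, forces in N, time in s.
With the tool pointing down it reaches from about 275 to 1000 mm from the base axis. Payload 8.4 kg.
Tool frame: the origin (TCP) lies on the mounting face of the last link; the fingertips stand 173 mm ahead of it and the grasp point (between the pads) lies 155 mm ahead of it; z points along the fingers, y is the direction in which the jaws open and shut (so a half turn about z gives the same grasp; the last joint's range is limited). The gripper opens to 85 mm and grips with 20 to 120 N. Pads are 22 mm wide; open, the fingers measure 114 mm over their backs; the gripper's body (76 mm by 85 mm) begins 54 mm behind the grasp point. The pads swing forward as they close: fully open they stand 13 mm farther back than shut.
Start: joints at [-1.213, 0.353, 1.633, -0, 1.155, -0.002], TCP at [220.054, -584.984, 404.681] pointing down, gripper open.
Joint ranges: [-2.63, 2.63], [-0.92, 2.1], [0.06, 2.66], [-1.3, 4.44], [0, 2.69], [-3.02, 3.02]. Speed limits (rad/s): [2.22, 2.22, 2.79, 3.14, 3.14, 3.14].

### API

Orientations are given as [roll, pitch, yaw] about the fixed x, y, z axes, in that order (R = Rz(yaw) Ry(pitch) Rx(roll)).
In Python, from rig import r, grab_frame, spotter gives the robot as it stands.
- The arm moves only by the tool apply_moves, never from a script. Its argument "motion" is text: rows parted by semicolons, each of 5 numbers parted by spaces: the opening, from -1 (shut) to 1 (fully open), then the shift along the tool's x, y, z as a fraction of full scale, then the turn about the tool's z as a fraction of full scale. In form: hand x y z twist; .... A call has 1 to 20 rows; each row is the pose to reach, as a shift and turn from the pose commanded when the call began, along the tool's axes at that moment, turning the shorter way round; what a row does not reach only later rows make up. Full scale, the value 1, is 1 m for a shift and pi rad for a turn. A row lasts 1/12 s, in which the tool goes at most 41.7 mm and 7.16 degrees, less where a joint would pass 70% of its speed; a pose out of reach is approached as far as the arm can. A call with a number of a shift or a turn outside -1 to 1 is refused whole. A call with a gripper value outside its range is refused whole. The fingers move at their own pace and stop on an object; "squeeze" is the grip in N (left out, the last holds). Time passes only in rows, so rows that repeat a pose let the fingers close. It gives the time, the measured TCP pose, the force and the opening at its end, in the units of the state.
- r.sense(): the state, without advancing time (a new reading comes with each control period).
- grab_frame(name): name is "scene" or "side" or "wrist"; returns a dict with "img" (480x640x3 uint8, red, green, blue), "fx", "fy", "cx", "cy" (pixels), "dist_coeffs" ([k1, k2, p1, p2, k3] as OpenCV has them; the pictures are not rectified), "R" (3x3) and "t" (3): a world point X has camera coordinates R X + t. Camera axes: x right, y down, z forward; pixel columns grow to the right and rows downward; lengths in mm; the calibration is good to about 2 mm. A picture is of the moment at which its call begins. There is no depth.
- r.sign_off(): hands the job in, once; it reports no verdict.
Trained networks look in the newest picture that a camera, given by its name, has taken for a name from the list of things; names that differ only in an ending like _2 or _b are one class to them, and where a whole thing is asked for, a point or a joint stands for the part that bears it (a point fixed in the world has none). Each returns a list of dicts, best first, with "conf" (0 to 1); they miss things now and then, are a little off and sometimes report something else, mostly with a low value. They report only what shows in the picture. A call takes as long as a camera call.
- spotter.boxes_of(query, camera): "point" ([x, y, z] in mm, in world coordinates, good to about 4 mm: the middle of the surface that is visible of it).
- spotter.place_of(query, camera): "point" ([x, y, z] in mm, in world coordinates, good to about 4 mm: a listed point, or the origin of a listed thing).
The state is a dict: "clock": time; "qpos": joint angles; "qvel": joint speeds; "joint_efforts": joint torques, N m; "eef_pos": TCP position; "tcp_rot": TCP orientation; "contact_force": force on the tool from outside, world axes, zero at the start; "wrist_torque": the same for the moment, N m; "opening": opening from 0.0 (shut) to 1.0 (fully open).
Only numpy, scipy, OpenCV 4.12 (cv2) and the standard library are available. Lean on these libraries where they do the work, as an engineer would, in place of code of your own. Each camera call takes 0.05 s, during which the arm holds its last target.

## Working session

There is one attempt and no reset: what is moved stays moved. The work goes in short steps, Python scripts to look and compute and a tool call to move; the robot and the scene stay as the last step left them, time stands still between calls to the robot, and variables do not carry over. Pictures are saved under pics/ and viewed, and the job is handed in when it is done.

Besides the shell and the picture viewer there is one more tool, called after "Request:" as a command line: name --argument value ..., lists and objects as JSON in quotes. apply_moves: Moves the arm, as the interface text tells. Its arguments: {"type":"object","properties":{"motion":{"type":"string"},"squeeze":{"type":"number"}},"required":["motion"]}

```bash
mkdir -p pics; ls
python3 - <<'E'
from rig import r, grab_frame, spotter
import cv2
print(r.sense())
for n in ["scene","side","wrist"]:
    f=grab_frame(n); cv2.imwrite(f"pics/{n}0.png",f["img"][:,:,::-1])
    print(n,f["fx"],f["dist_coeffs"],f["R"],f["t"])
    for q in ["pin_grip","stand_hole","slot","unit","cup","mouse","tagtray","tumbler"]:
        try: print(q,[(round(d["conf"],2),[round(x) for x in d["point"]]) for d in spotter.place_of(q,n)][:2])
        except Exception as e: print(q,e)
print(r.sense()["clock"])
E
```

```text
pics
{'clock': 0.0, 'qpos': array([-1.21344388e+00,  3.53638282e-01,  1.63413562e+00, -2.29379339e-05,
        1.15520880e+00, -2.39813203e-03]), 'qvel': array([-8.30695517e-05, -1.02488991e-03,  1.77841909e-03,  9.45915860e-04,
       -2.57143932e-05, -3.69509285e-04]), 'joint_efforts': array([-6.85879131e-04, -6.05250335e+01, -3.42065406e+01, -1.09590437e-04,
        9.14760225e-03,  9.08845266e-06]), 'eef_pos': array([ 219.93985823, -584.76787248,  403.96704318]), 'tcp_rot': array([-3.14020256e+00,  1.76389680e-05,  3.59759869e-01]), 'contact_force': array([-0.56881563,  0.43189636, -0.60750335]), 'wrist_torque': array([0.00144578, 0.00731639, 0.05118719]), 'opening': 0.9973207836398058}
scene 517.2409563113717 [-0.15000964  0.          0.          0.          0.        ] [[ 0.85697598  0.5152517  -0.01038469]
 [ 0.36944453 -0.62826638 -0.68468393]
 [-0.35930892  0.58292112 -0.72876613]] [-526.82946397 -175.56536603 1095.56448985]
pin_grip [(0.88, [505, -158, 102])]
stand_hole [(0.58, [497, -151, 67])]
slot [(0.78, [454, 225, 72])]
unit [(0.65, [482, 223, 5]), (0.51, [764, 10, -1]
[... 410 characters left out ...]
0241663 ]
pin_grip [(0.83, [502, -154, 94]), (0.36, [748, 217, -4])]
stand_hole [(0.95, [500, -158, 72])]
slot [(0.78, [461, 232, 74])]
unit [(0.79, [474, 225, 1])]
cup [(0.87, [759, 15, 0])]
mouse [(0.89, [443, 2, -3]), (0.7, [761, -227, 2])]
tagtray [(0.96, [747, 218, -5]), (0.71, [764, 14, 2])]
tumbler [(0.78, [762, -225, 2])]
wrist 348.8276431111907 [-0.01381738  0.          0.          0.          0.        ] [[ 3.52624327e-01 -9.35764966e-01 -1.07825628e-04]
 [-8.84591047e-01 -3.33378037e-01  3.26125381e-01]
 [-3.05212653e-01 -1.14904361e-01 -9.45326517e-01]] [-624.60042161  -43.31090663  381.31436532]
pin_grip []
stand_hole []
slot []
unit []
cup []
mouse []
tagtray []
tumbler []
1.35
```

View pics/scene0.png

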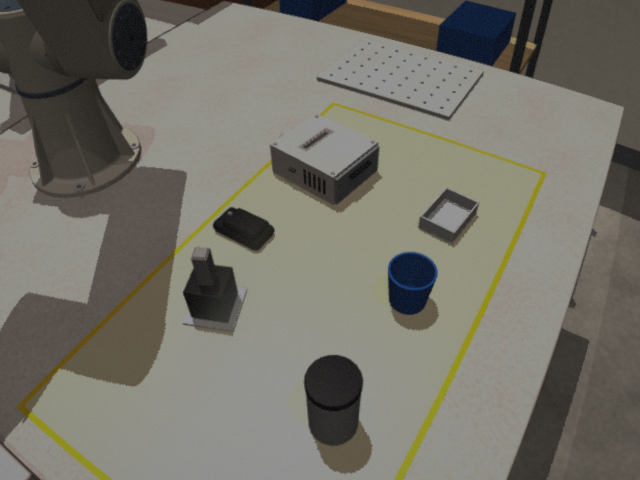

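View pics/side0.png

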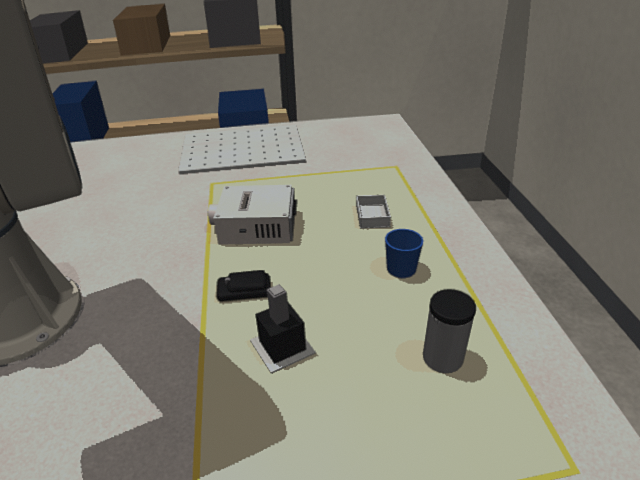

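Scene: unit at about (325,155), stand with pin at (208,290), and the bystanders apart from these. Side: unit at (255,213), pin handle at (278,303). I'll zoom in on both for the yaw angles.

```bash
cat > h.py <<'E'
import numpy as np, cv2
from rig import r, grab_frame, spotter
def K(f): return np.array([[f["fx"],0,f["cx"]],[0,f["fy"],f["cy"]],[0,0,1.]])
def proj(f,P):
    P=np.asarray(P,float).reshape(-1,3)
    u,_=cv2.projectPoints(P,cv2.Rodrigues(np.array(f["R"]))[0],np.array(f["t"],float),K(f),np.array(f["dist_coeffs"],float)); return u[:,0]
def onplane(f,uv,z):
    uv=np.asarray(uv,float).reshape(-1,1,2)
    n=cv2.undistortPoints(uv,K(f),np.array(f["dist_coeffs"],float))[:,0]
    R=np.array(f["R"]);c=-R.T@np.array(f["t"]); d=np.c_[n,np.ones(len(n))]@R
    return c+d*((z-c[2])/d[:,2])[:,None]
def crop(f,name,x,y,w,h,s):
    im=f["img"][y:y+h,x:x+w,::-1]; cv2.imwrite(name,cv2.resize(im,None,fx=s,fy=s,interpolation=cv2.INTER_CUBIC))
E
python3 - <<'E'
from h import *
f=grab_frame("wrist");R=np.array(f["R"]);print(-R.T@f["t"], r.sense()["eef_pos"])
import pickle
for n,bs in {"scene":[(260,105,130,100),(170,240,90,95)],"side":[(200,175,110,75),(240,280,85,95)]}.items():
    f=grab_frame(n); pickle.dump(f,open(n+".pkl","wb"))
    for i,b in enumerate(bs): crop(f,f"pics/{n}_c{i}.png",*b,6)
E
```

```text
[ 298.31913181 -555.10410859  374.50982468] [ 220.06309244 -584.97019089  404.67198206]
```

View pics/scene_c0.png

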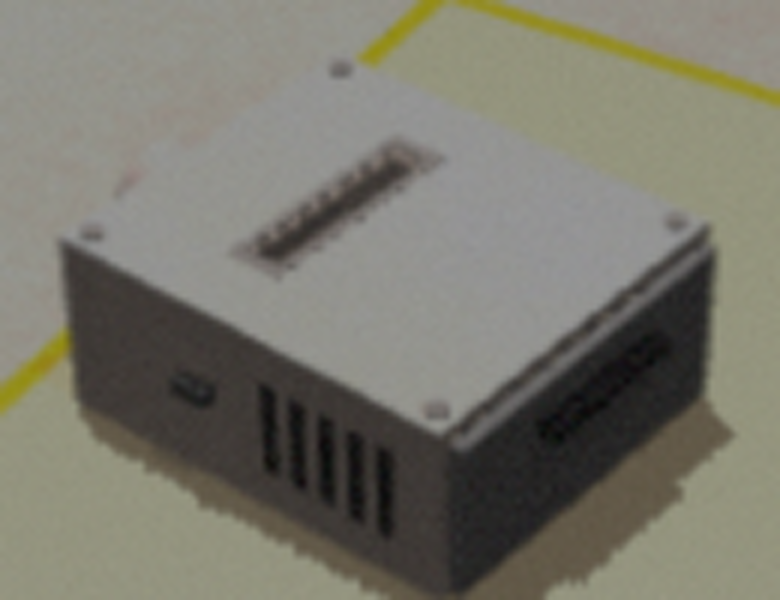

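View pics/scene_c1.png

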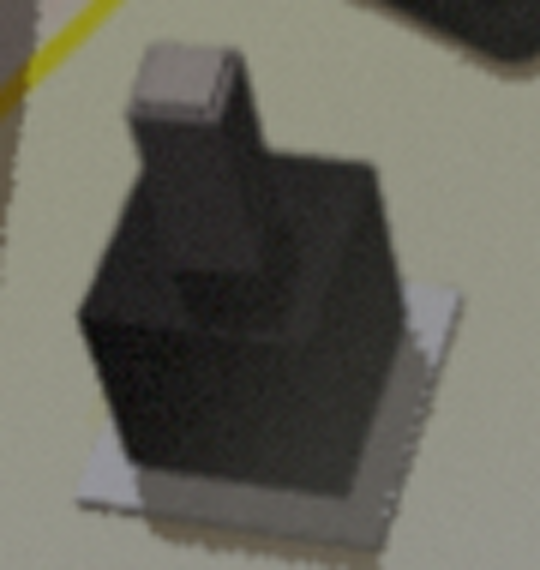

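View pics/side_c0.png

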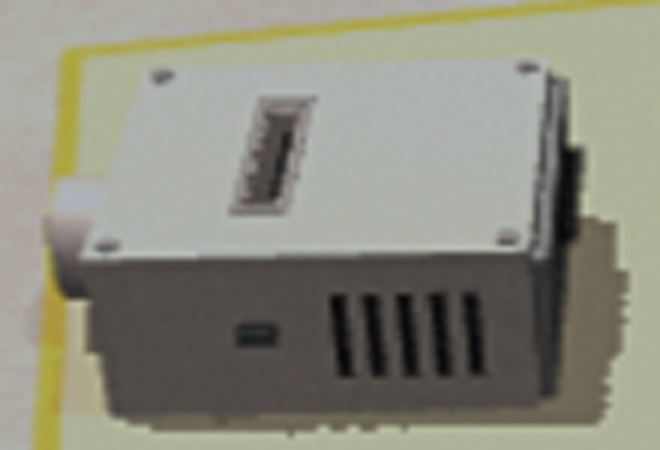

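View pics/side_c1.png

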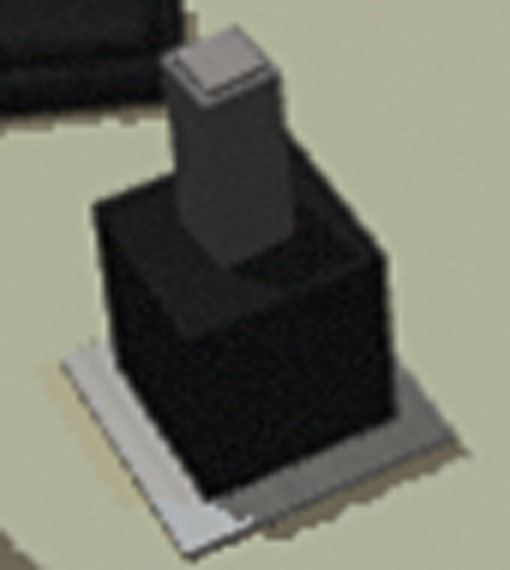

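Run:
```python
from h import *
import pickle
S=pickle.load(open("scene.pkl","rb"));D=pickle.load(open("side.pkl","rb"))
def q(f,l,o,z):
    p=(np.array(l,float)+.5)/6-.5+np.array(o); return onplane(f,p,z)[:,:2]
def show(n,X):
    print(n,X.mean(0).round(1)); 
    d=np.roll(X,-1,0)-X; print("  len",np.hypot(*d.T).round(1),"ang",np.degrees(np.arctan2(d[:,1],d[:,0])).round(1))
show("screws S",q(S,[(340,68),(92,232),(437,410),(676,222)],(260,105),70))
show("screws D",q(D,[(162,76),(105,246),(508,238),(528,68)],(200,175),70))
show("slot S",q(S,[(265,252),(400,165)],(260,105),70))
show("slot D",q(D,[(256,203),(290,110)],(200,175),70))
show("slotframe S",q(S,[(392,137),(237,253),(285,272),(442,160)],(260,105),70))
show("slotframe D",q(D,[(262,97),(232,213),(285,215),(315,98)],(200,175),70))
show("pin S",q(S,[(148,45),(130,115),(220,120),(240,47)],(170,240),130))
show("pin D",q(D,[(237,27),(163,62),(207,108),(280,75)],(240,280),130))
show("stand D",q(D,[(95,205),(187,337),(383,255)],(240,280),70))
show("stand S",q(S,[(80,315),(290,345),(372,165)],(170,240),70))
```

```text
screws S [477.9 226. ]
  len [123.5 144.9 123.9 143.6] ang [-99.2  -8.8  81.4 171.4]
screws D [478.  227.4]
  len [123.9 145.1 123.8 144.4] ang [-99.2  -8.9  81.2 171.1]
slot S [458.  226.6]
  len [64.7 64.7] ang [  78.6 -101.4]
slot D [458.4 229.5]
  len [67.7 67.7] ang [  77.7 -102.3]
slotframe S [459.  229.5]
  len [81.6 18.9 79.7 21.6] ang [-96.8  -2.5  81.2 171.7]
slotframe D [458.6 230.6]
  len [84.7 19.8 85.2 20.9] ang [-98.6 -15.   80.6 166.5]
pin S [ 504.4 -156.2]
  len [22.2 21.9 23.1 22.6] ang [ -60.2   26.6  117.9 -151.1]
pin D [ 503.5 -158.1]
  len [22.7 22.  21.6 22.9] ang [-152.4  -63.2   25.5  114.1]
stand D [ 497.7 -168.6]
  len [57.7 58.  82.3] ang [-68.1  21.2 156.7]
stand S [ 515.4 -161.9]
  len [54.8 58.8 82.8] ang [  21.5  107.9 -113.4]
```

Request:
apply_moves --motion "1 0.51 -0.679 0 -0.033;1 0.51 -0.679 0 -0.033;1 0.51 -0.679 0 -0.033;1 0.51 -0.679 0 -0.033;1 0.51 -0.679 0 -0.033;1 0.51 -0.679 0 -0.033;1 0.51 -0.679 0 -0.033;1 0.51 -0.679 0 -0.033;1 0.51 -0.679 0 -0.033;1 0.51 -0.679 0 -0.033;1 0.51 -0.679 0 -0.033;1 0.51 -0.679 0 -0.033;1 0.51 -0.679 0 -0.033;1 0.51 -0.679 0 -0.033;1 0.51 -0.679 0 -0.033;1 0.51 -0.679 0 -0.033;1 0.51 -0.679 0 -0.033;1 0.51 -0.679 0 -0.033;1 0.51 -0.679 0 -0.033;1 0.51 -0.679 0 -0.033"

```text
clock: 3.17
eef_pos: [453.9, 217.2, 404.9]
tcp_rot: [3.141, -0.001, 0.464]
contact_force: [0.7, -0.7, -0.0]
opening: 1.001
```

Request:
apply_moves --motion "1 0.009 -0.01 0 0;1 0.009 -0.01 0 0;1 0.009 -0.01 0 0"

```text
clock: 3.42
eef_pos: [457.2, 228.0, 404.3]
tcp_rot: [3.141, 0.001, 0.465]
contact_force: [0.3, -1.0, 0.3]
opening: 0.999
```

Run:
```python
from h import *
import pickle
f=grab_frame("wrist");pickle.dump(f,open("w1.pkl","wb"));crop(f,"pics/w1.png",0,0,640,480,1.25)
s=r.sense();print(s["eef_pos"],s["tcp_rot"])
print(spotter.place_of("slot","wrist"),spotter.place_of("unit","wrist"))
for P in [(458.2,229.8,70)]: print(proj(f,P))
```

```text
[456.99556078 227.11785209 404.3485531 ] [3.14117623e+00 1.39216185e-03 4.64007867e-01]
[{'point': [454.5, 229.2, 68.0], 'conf': 0.69}, {'point': [443.7, 2.8, -0.2], 'conf': 0.65}] [{'point': [474.7, 221.6, -3.1], 'conf': 0.89}]
[[313.81721148 212.96363931]]
```

View pics/w1.png

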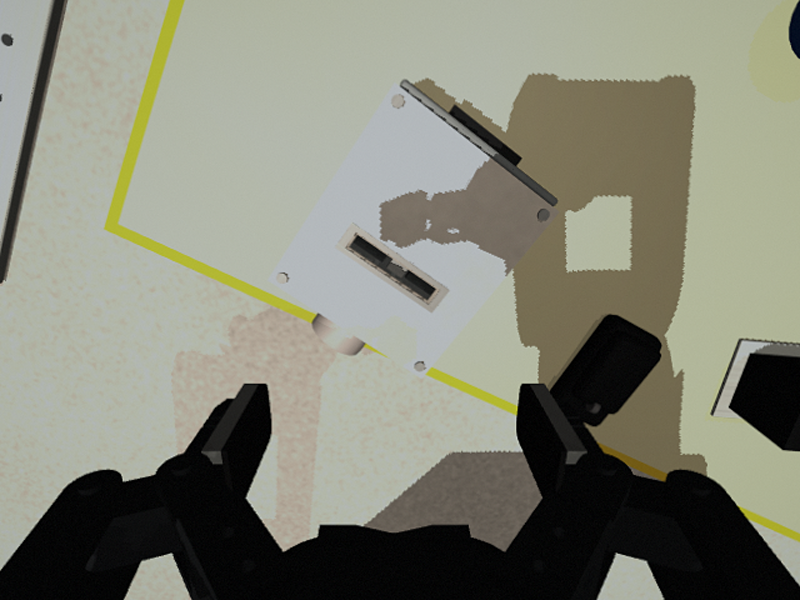

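The wrist view shows the slot at about (393,268), with a lighter piece inside near (398,269). I'll zoom in on that.

Run:
```python
from h import *
import pickle
f=pickle.load(open("w1.pkl","rb"))
crop(f,"pics/w1slot.png",265,170,100,85,8)
```

```text
(no output)
```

View pics/w1slot.png

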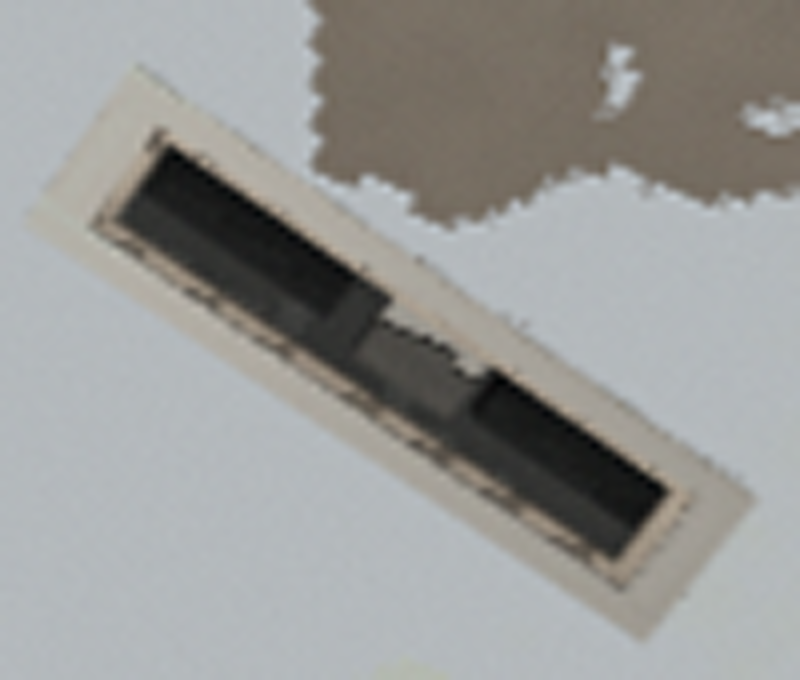

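Run:
```python
from h import *
import pickle
f=pickle.load(open("w1.pkl","rb"))
def q(l,z): return onplane(f,(np.array(l,float)+.5)/8-.5+np.array([265,170]),z)[:,:2]
def show(n,X):
    print(n,X.mean(0).round(1)); 
    d=np.roll(X,-1,0)-X; print("  len",np.hypot(*d.T).round(1),"ang",np.degrees(np.arctan2(d[:,1],d[:,0])).round(1))
show("inner",q([(158,132),(97,222),(622,582),(685,492)],70))
show("frame",q([(137,65),(25,213),(640,642),(757,495)],70))
g=f
X=onplane(f,np.array([(398,101),(283,277),(419,366),(543,214)])*.8,70)[:,:2]; show("screws",X)
c=q([(158,132),(97,222),(622,582),(685,492)],70).mean(0)
a=np.radians(-8.9);ux=np.array([np.cos(a),np.sin(a)]);uy=np.array([-ux[1],ux[0]])
for z in (58,50,44):
  for n,l in {"tabL":[(380,310),(355,355)],"tabR":[(488,370),(460,415)],"sideL":[(340,285),(310,345)]}.items():
    d=q(l,z)-c; print(z,n,(d@uy).round(1),(d@ux).round(1))
```

```text
inner [456.9 228.9]
  len [12.3 73.  13.  72.3] ang [171.6 -98.9  -5.6  81.6]
frame [457.  228.8]
  len [20.9 86.2 22.2 85.3] ang [168.4 -99.5  -8.9  81.4]
screws [476.8 225.2]
  len [143.9 123.7 144.8 123.9] ang [171.4 -99.2  -8.7  81.2]
58 tabL [3.2 2.4] [ 1.2 -4.9]
58 tabR [-11.3 -11.9] [ 2.7 -3.7]
58 sideL [8.7 7.4] [ 1. -7.]
50 tabL [2.1 1.3] [-0.5 -6.7]
50 tabR [-12.8 -13.4] [ 1.  -5.5]
50 sideL [7.7 6.4] [-0.7 -8.9]
44 tabL [1.2 0.4] [-1.7 -8.1]
44 tabR [-13.9 -14.5] [-0.2 -6.8]
44 sideL [7.  5.6] [ -2.  -10.3]
```

The tab shows inside the slot, about 5 mm from the centre on the -y side and 14.5 mm long, which matches its stated length. Next I go above the pin.

Request:
apply_moves --motion "1 -0.13 0.365 0 0;1 -0.13 0.365 0 0;1 -0.13 0.365 0 0;1 -0.13 0.365 0 0;1 -0.13 0.365 0 0;1 -0.13 0.365 0 0;1 -0.13 0.365 0 0;1 -0.13 0.365 0 0;1 -0.13 0.365 0 0;1 -0.13 0.365 0 0;1 -0.13 0.365 0 0;1 -0.13 0.365 0 0;1 -0.13 0.365 0 0"

```text
clock: 4.65
eef_pos: [503.6, -156.4, 404.7]
tcp_rot: [-3.141, 0.0, 0.463]
contact_force: [0.4, -0.0, -0.5]
opening: 1.001
```

Run:
```python
from h import *
import pickle
f=grab_frame("wrist");pickle.dump(f,open("w2.pkl","wb"))
s=r.sense();print(s["clock"],s["eef_pos"],s["tcp_rot"],s["contact_force"])
print(proj(f,(504,-157,130)))
crop(f,"pics/w2.png",265,150,110,110,7)
```

```text
4.7 [ 503.77890154 -155.93609551  404.71816272] [-3.14102760e+00  8.88865722e-05  4.63732574e-01] [0.47945627 0.94909248 0.15934577]
[[316.61646969 236.49222323]]
```

View pics/w2.png

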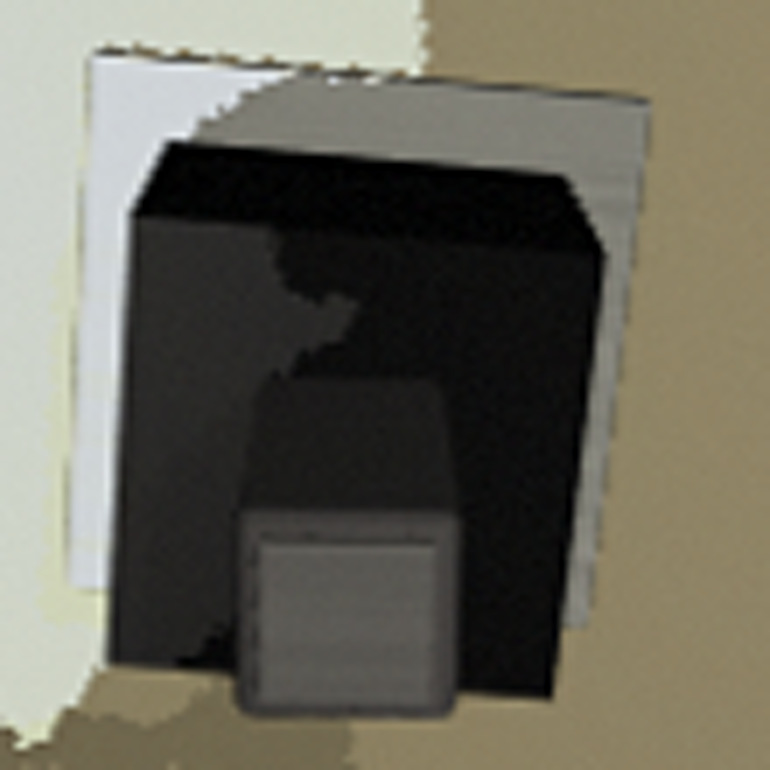

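Run:
```python
from h import *
import pickle
f=pickle.load(open("w2.pkl","rb"))
def q(l,z): return onplane(f,(np.array(l,float)+.5)/7-.5+np.array([265,150]),z)[:,:2]
def show(n,X):
    print(n,X.mean(0).round(1)); 
    d=np.roll(X,-1,0)-X; print("  len",np.hypot(*d.T).round(1),"ang",np.degrees(np.arctan2(d[:,1],d[:,0])).round(1))
show("pin",q([(240,510),(462,510),(459,714),(237,714)],130))
show("block",q([(133,215),(602,254),(551,698),(107,660)],70))
```

```text
pin [ 502.8 -155.8]
  len [23.2 22.8 23.9 22.9] ang [ -63.4 -153.4  116.6   24.9]
block [ 502.5 -155.7]
  len [59.  59.9 59.3 59.4] ang [ -68.2 -158.1  111.3   21.5]
```

Request:
apply_moves --motion "1 0 0 0.04 0;1 0 0 0.08 0;1 0 0 0.12 0;1 0 0 0.14 0;1 0 0 0.15 0;1 0 0 0.15 0"

```text
clock: 5.2
eef_pos: [503.6, -155.5, 252.9]
tcp_rot: [-3.139, 0.003, 0.465]
contact_force: [-0.2, -0.2, 0.6]
opening: 0.996
```

Run:
```python
from h import *
f=grab_frame("wrist");cv2.imwrite("pics/w3.png",f["img"][:,:,::-1])
f=grab_frame("side");crop(f,"pics/s3.png",180,150,220,220,3)
s=r.sense();print(s["clock"],s["eef_pos"],s["tcp_rot"],s["contact_force"])
```

```text
5.3 [ 504.91628562 -156.24494431  255.63484764] [ 3.14100354e+00 -6.89154498e-04  4.64532177e-01] [0.9976416  0.03805525 0.87476869]
```

View pics/w3.png

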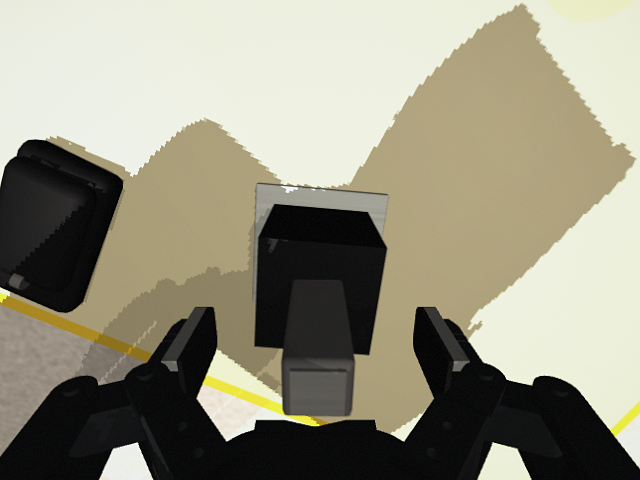

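View pics/s3.png

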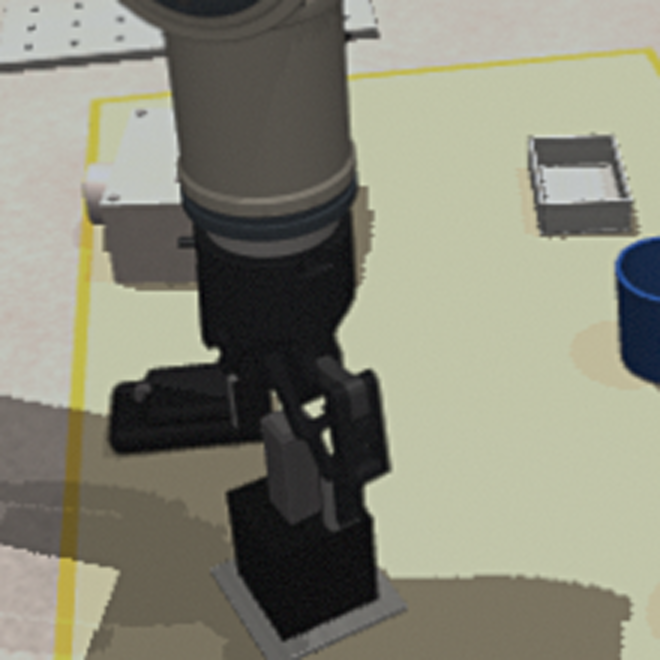

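The fingers straddle the handle (wrist picture, handle at (317,388) and pads at 215 and 415), so I close on it.

Request:
apply_moves --motion "-1 0 0 0 0;-1 0 0 0 0;-1 0 0 0 0;-1 0 0 0 0;-1 0 0 0 0;-1 0 0 0 0;-1 0 0 0 0;-1 0 0 0 0;-1 0 0 0 0;-1 0 0 0 0" --squeeze 100

```text
clock: 6.13
eef_pos: [504.6, -156.9, 255.4]
tcp_rot: [3.141, -0.001, 0.463]
contact_force: [-1.1, 0.9, 7.1]
opening: 0.268
```

Request:
apply_moves --motion "-1 0 0 0 0;-1 0 0 0 0;-1 0 0 0 0;-1 0 0 0 0"

```text
clock: 6.47
eef_pos: [504.6, -156.9, 255.4]
tcp_rot: [3.141, -0.001, 0.463]
contact_force: [-1.7, 1.8, 6.4]
opening: 0.266
```

Request:
apply_moves --motion "-1 0 0 -0.01 0;-1 0 0 -0.03 0;-1 0 0 -0.05 0;-1 0 0 -0.07 0;-1 0 0 -0.1 0;-1 0 0 -0.12 0;-1 0 0 -0.12 0;-1 0 0 -0.12 0"

```text
clock: 7.13
eef_pos: [504.5, -156.9, 376.1]
tcp_rot: [3.14, -0.002, 0.463]
contact_force: [0.6, 0.1, -1.7]
opening: 0.263
```

Run:
```python
from h import *
import pickle
s=r.sense();print(s["clock"],s["eef_pos"],s["tcp_rot"],s["contact_force"],s["opening"])
f=grab_frame("side");crop(f,"pics/s4.png",220,160,150,170,4.5/1.5*1.1);pickle.dump(f,open("s4.pkl","wb"))
f=grab_frame("scene");crop(f,"pics/c4.png",130,170,150,170,3.3);pickle.dump(f,open("c4.pkl","wb"))
f=grab_frame("wrist");cv2.imwrite("pics/w4.png",f["img"][:,:,::-1]);pickle.dump(f,open("w4.pkl","wb"))
s=r.sense();print(s["clock"],s["eef_pos"],s["tcp_rot"],s["contact_force"])
```

```text
7.1333 [ 504.46539586 -156.87476064  376.12572262] [ 3.13967969e+00 -1.95380934e-03  4.63353269e-01] [ 0.61186637  0.07962521 -1.68256332] 0.26322844273166324
7.2833 [ 503.76099902 -156.60877506  373.61443111] [-3.14011406e+00  1.51895419e-03  4.63421064e-01] [ 0.13368255 -0.53415172 -1.61254414]
```

View pics/s4.png

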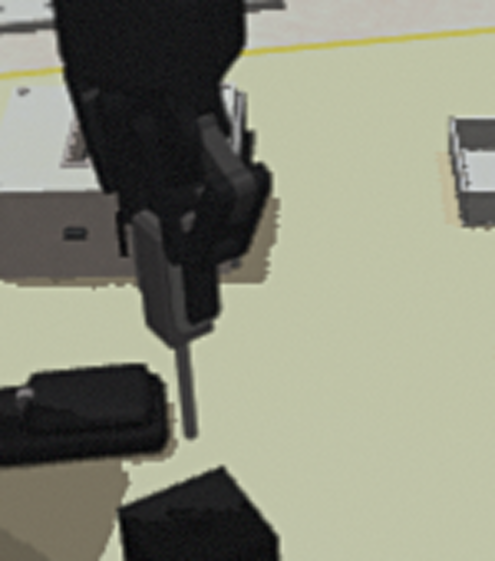

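View pics/c4.png

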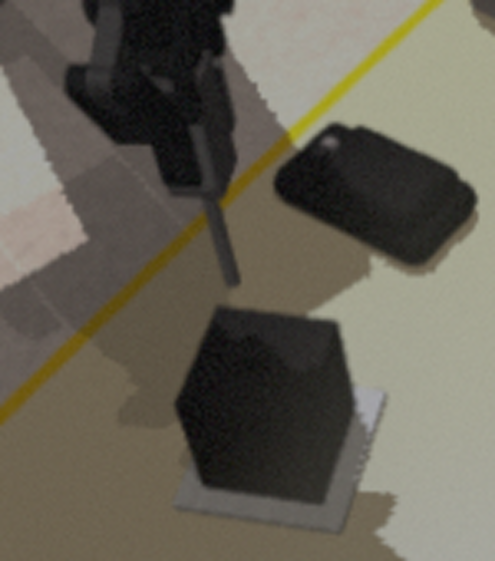

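View pics/w4.png

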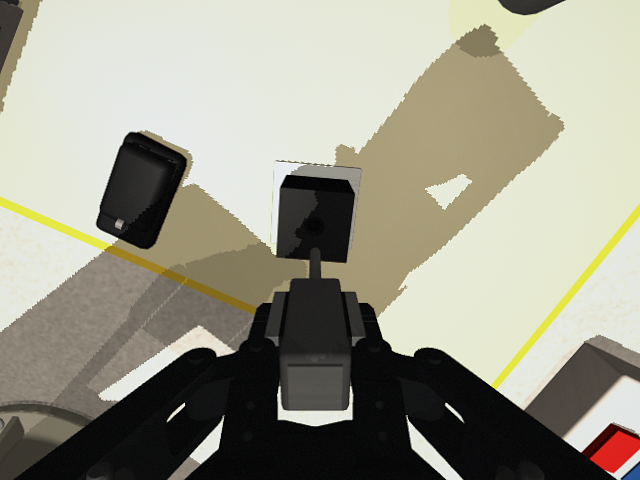

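Run:
```python
from h import *
import pickle
S=pickle.load(open("c4.pkl","rb"));D=pickle.load(open("s4.pkl","rb"));W=pickle.load(open("w4.pkl","rb"))
# triangulate handle-bottom/shaft top and tip from the two views
def tri(a,b):
    A=[]
    M=[];v=[]
    for f,uv,o,s in((S,a,(130,170),3.3),(D,b,(220,160),3.3)):
        p=(np.array(uv)+.5)/s-.5+o
        p0=onplane(f,p,0)[0];p1=onplane(f,p,100)[0];d=(p1-p0)/np.linalg.norm(p1-p0);P=np.eye(3)-np.outer(d,d);M.append(P);v.append(P@p0)
    return np.linalg.lstsq(np.vstack(M),np.hstack(v),rcond=None)[0]
print(tri((234,283),(191,437)))
for z in (124,150,180,187):
    P=(504,-156.7,z); print(z,(proj(S,P)[0]-(130,170)+.5)*3.3-.5,(proj(D,P)[0]-(220,160)+.5)*3.3-.5,proj(W,P)[0])
```

```text
[ 504.8332849  -157.22599963  126.46180085]
124 [234.36544063 285.1249502 ] [189.60597148 440.48187603] [315.91214921 248.03885529]
150 [223.02939695 244.41274991] [185.29997545 398.33219455] [316.00917828 263.37315685]
180 [209.30030097 194.71415493] [180.13124556 347.46356487] [316.15350449 286.19912993]
187 [205.99259707 182.67481986] [178.89323865 335.2347948 ] [316.19384893 292.58345212]
```

The pin hangs upright, tip triangulated at (505,-157,126), which agrees with the arm pose. Now over the slot.

Request:
apply_moves --motion "-1 0.0142 -0.0402 0 0;-1 0.028 -0.08 0 0;-1 0.0425 -0.12 0 0;-1 0.0565 -0.16 0 0;-1 0.0708 -0.2 0 0;-1 0.085 -0.24 0 0;-1 0.099 -0.28 0 0;-1 0.113 -0.32 0 0;-1 0.122 -0.345 0 0;-1 0.128 -0.362 0 0;-1 0.128 -0.362 0 0;-1 0.128 -0.362 0 0"

```text
clock: 8.28
eef_pos: [456.5, 224.9, 373.5]
tcp_rot: [3.141, 0.002, 0.466]
contact_force: [0.3, -0.8, -1.2]
opening: 0.265
```

Request:
apply_moves --motion "-1 0 0 0.02 0;-1 0 0 0.04 0;-1 0 0 0.04 0;-1 0 0 0.04 0"

```text
clock: 8.62
eef_pos: [456.7, 223.0, 333.7]
tcp_rot: [3.141, 0.004, 0.462]
contact_force: [-0.5, 0.7, -0.7]
opening: 0.274
```

Run:
```python
from h import *
import pickle
for n in("side","scene","wrist"):
    f=grab_frame(n);pickle.dump(f,open(n+"5.pkl","wb"))
    b={"side":(200,150,110,90),"scene":(260,90,120,100),"wrist":(240,150,160,130)}[n]
    crop(f,f"pics/{n}5.png",*b,6 if n!="wrist" else 5)
    s=r.sense();print(s["clock"],s["eef_pos"],s["tcp_rot"],s["contact_force"])
    print(n,[((proj(f,P)[0]-b[:2]+.5)*(6 if n!="wrist" else 5)-.5).round() for P in [(456.8,224.4,85),(456.8,224.4,70)]])
```

```text
8.6667 [457.18962883 223.38210048 334.67682119] [3.14145936e+00 1.36420088e-03 4.62339188e-01] [ 0.82103195  0.03726522 -0.65944483]
side [array([265., 278.]), array([269., 313.])]
8.7167 [457.44813515 223.66986267 335.30053238] [ 3.14147755e+00 -2.10206233e-04  4.62476019e-01] [-0.51249562 -0.63016413 -0.45767139]
scene [array([326., 262.]), array([327., 300.])]
8.7667 [457.53342124 223.88473777 335.6201827 ] [ 3.14150310e+00 -1.11610470e-03  4.62687694e-01] [-0.50395321  1.10530972 -1.54687375]
wrist [array([372., 496.]), array([372., 459.])]
```

View pics/side5.png

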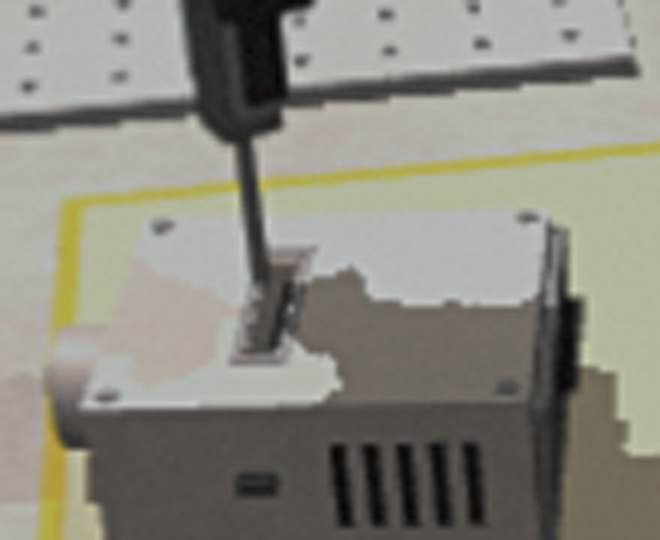

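View pics/scene5.png

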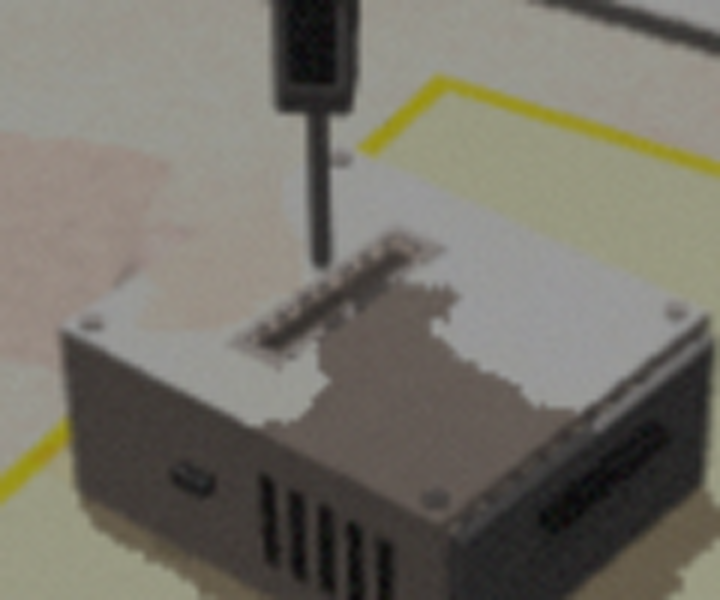

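View pics/wrist5.png

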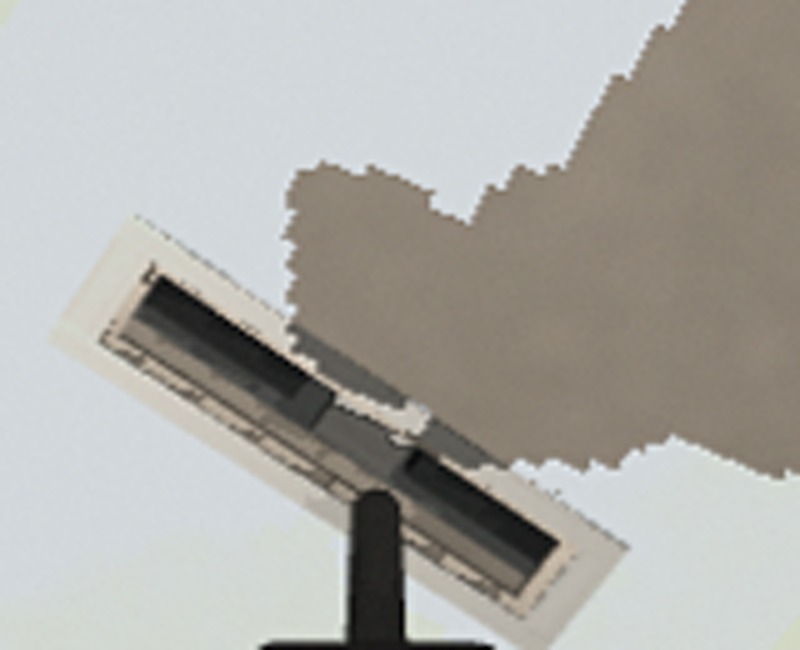

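Run:
```python
from h import *
import pickle
S=pickle.load(open("scene5.pkl","rb"));D=pickle.load(open("side5.pkl","rb"))
def tri(a,b):
    M=[];v=[]
    for f,uv,o,s in((S,a,(260,90),6),(D,b,(200,150),6)):
        p=(np.array(uv)+.5)/s-.5+o
        p0=onplane(f,p,0)[0];p1=onplane(f,p,100)[0];d=(p1-p0)/np.linalg.norm(p1-p0);P=np.eye(3)-np.outer(d,d);M.append(P);v.append(P@p0)
    return np.linalg.lstsq(np.vstack(M),np.hstack(v),rcond=None)[0]
t=tri((321,264),(262,280));print(t)
a=np.radians(-8.8);ux=np.array([np.cos(a),np.sin(a)]);uy=np.array([-ux[1],ux[0]])
d=t[:2]-(458.3,229.9);print(d@ux,d@uy)
print([r.sense()[k] for k in("eef_pos","contact_force")])
```

```text
[455.74653256 223.19834397  84.83867564]
-1.4981505462952138 -7.013411046336043
[array([457.53342124, 223.88473777, 335.6201827 ]), array([-0.50395321,  1.10530972, -1.54687375])]
```

Request:
apply_moves --motion "-1 0.0016 -0.0007 0 0;-1 0.0016 -0.0007 0.005 0;-1 0.0016 -0.0007 0.01 0;-1 0.0016 -0.0007 0.012 0;-1 0.0016 -0.0007 0.013 0;-1 0.0016 -0.0007 0.014 0;-1 0.0016 -0.0007 0.0145 0;-1 0.0016 -0.0007 0.015 0;-1 0.0016 -0.0007 0.0155 0"

```text
clock: 9.52
eef_pos: [458.2, 225.6, 319.2]
tcp_rot: [3.142, -0.0, 0.464]
contact_force: [0.0, -0.6, -1.0]
opening: 0.268
```

Request:
apply_moves --motion "-1 0 0 0.0005 0;-1 0 0 0.001 0;-1 0 0 0.001 0"

```text
clock: 9.77
eef_pos: [458.1, 225.6, 318.1]
tcp_rot: [-3.142, 0.0, 0.463]
contact_force: [-0.3, 0.5, -1.2]
opening: 0.267
```

Request:
apply_moves --motion "-1 0 0 0.0005 0;-1 0 0 0.001 0;-1 0 0 0.001 0"

```text
clock: 10.02
eef_pos: [458.1, 225.6, 317.1]
tcp_rot: [-3.142, 0.0, 0.463]
contact_force: [-0.5, 0.0, -1.5]
opening: 0.274
```

Request:
apply_moves --motion "-1 0 0 0.0005 0;-1 0 0 0.001 0;-1 0 0 0.0015 0;-1 0 0 0.0015 0"

```text
clock: 10.35
eef_pos: [458.1, 225.6, 315.5]
tcp_rot: [-3.142, 0.0, 0.463]
contact_force: [-0.4, -0.3, -1.6]
opening: 0.268
```

Request:
apply_moves --motion "-1 0 0 0.0005 0;-1 0 0 0.001 0;-1 0 0 0.0015 0;-1 0 0 0.0015 0"

```text
clock: 10.68
eef_pos: [458.1, 225.6, 314.1]
tcp_rot: [-3.142, 0.0, 0.463]
contact_force: [1.0, 0.3, -0.5]
opening: 0.271
```

Request:
apply_moves --motion "-1 0 0 0.0005 0;-1 0 0 0.001 0;-1 0 0 0.0015 0;-1 0 0 0.0015 0"

```text
clock: 11.02
eef_pos: [458.1, 225.6, 312.6]
tcp_rot: [-3.142, 0.0, 0.463]
contact_force: [0.3, -0.2, -0.8]
opening: 0.27
```

Request:
apply_moves --motion "-1 0 0 0.001 0;-1 0 0 0.002 0;-1 0 0 0.003 0;-1 0 0 0.003 0"

```text
clock: 11.35
eef_pos: [458.1, 225.5, 309.4]
tcp_rot: [3.142, 0.0, 0.463]
contact_force: [-0.0, 0.2, -1.8]
opening: 0.27
```

Request:
apply_moves --motion "-1 0 0 0.0005 0;-1 0 0 0.001 0;-1 0 0 0.001 0"

```text
clock: 11.6
eef_pos: [458.1, 225.6, 308.6]
tcp_rot: [-3.142, 0.0, 0.463]
contact_force: [-0.8, 0.2, -0.6]
opening: 0.27
```

Request:
apply_moves --motion "-1 0 0 0.0005 0;-1 0 0 0.001 0;-1 0 0 0.001 0"

```text
clock: 11.85
eef_pos: [458.1, 225.6, 307.6]
tcp_rot: [3.142, 0.0, 0.464]
contact_force: [-0.4, -0.5, -1.2]
opening: 0.266
```

Request:
apply_moves --motion "-1 0 0 0.0005 0;-1 0 0 0.001 0;-1 0 0 0.001 0"

```text
clock: 12.1
eef_pos: [458.1, 225.6, 306.6]
tcp_rot: [-3.142, 0.0, 0.463]
contact_force: [0.1, 0.4, -0.9]
opening: 0.272
```

Request:
apply_moves --motion "-1 0 0 0.0005 0;-1 0 0 0.001 0;-1 0 0 0.001 0"

```text
clock: 12.35
eef_pos: [458.1, 225.6, 305.6]
tcp_rot: [-3.142, 0.0, 0.463]
contact_force: [-0.3, -0.1, -0.3]
opening: 0.272
```

Request:
apply_moves --motion "-1 0 0 0.0005 0;-1 0 0 0.001 0;-1 0 0 0.001 0"

```text
clock: 12.6
eef_pos: [458.1, 225.6, 304.6]
tcp_rot: [-3.142, 0.0, 0.463]
contact_force: [0.0, -0.2, -1.7]
opening: 0.269
```

Request:
apply_moves --motion "-1 0 0 0.0005 0;-1 0 0 0.001 0;-1 0 0 0.001 0"

```text
clock: 12.85
eef_pos: [458.1, 225.6, 303.6]
tcp_rot: [-3.142, 0.0, 0.464]
contact_force: [0.6, -0.6, -0.0]
opening: 0.269
```

Request:
apply_moves --motion "-1 0 0 0.0005 0;-1 0 0 0.001 0;-1 0 0 0.001 0"

```text
clock: 13.1
eef_pos: [458.1, 225.6, 302.6]
tcp_rot: [-3.142, 0.0, 0.463]
contact_force: [-0.0, -0.7, -1.7]
opening: 0.27
```

Request:
apply_moves --motion "-1 0 0 0.0005 0;-1 0 0 0.001 0;-1 0 0 0.001 0"

```text
clock: 13.35
eef_pos: [458.1, 225.6, 301.6]
tcp_rot: [3.142, 0.0, 0.464]
contact_force: [0.1, 0.3, -0.9]
opening: 0.268
```

Tip is at about z = 52.5 with no contact. I continue in single steps.

Request:
apply_moves --motion "-1 0 0 0.0005 0;-1 0 0 0.001 0;-1 0 0 0.001 0"

```text
clock: 13.6
eef_pos: [458.1, 225.6, 300.6]
tcp_rot: [-3.142, 0.0, 0.463]
contact_force: [0.3, 0.9, -0.8]
opening: 0.27
```

Request:
apply_moves --motion "-1 0 0 0.0005 0;-1 0 0 0.001 0;-1 0 0 0.001 0"

```text
clock: 13.85
eef_pos: [458.1, 225.6, 299.6]
tcp_rot: [-3.142, 0.0, 0.463]
contact_force: [-0.3, -0.5, -0.5]
opening: 0.267
```

Request:
apply_moves --motion "-1 0 0 0.0005 0;-1 0 0 0.0005 0;-1 0 0 0.0005 0"

```text
clock: 14.1
eef_pos: [458.1, 225.6, 299.2]
tcp_rot: [-3.142, 0.0, 0.463]
contact_force: [-0.3, 0.4, 0.0]
opening: 0.27
```

Request:
apply_moves --motion "-1 0 0 0.0005 0;-1 0 0 0.0005 0"

```text
clock: 14.27
eef_pos: [458.2, 225.7, 299.0]
tcp_rot: [3.142, -0.0, 0.464]
contact_force: [-1.5, 0.3, 3.7]
opening: 0.267
```

Request:
apply_moves --motion "-1 0 0 0.0005 0;-1 0 0 0.0005 0"

```text
clock: 14.43
eef_pos: [458.2, 225.7, 298.6]
tcp_rot: [-3.142, -0.0, 0.463]
contact_force: [-1.4, -0.5, 6.0]
opening: 0.274
```

Request:
apply_moves --motion "-1 0 0 0.0005 0;-1 0 0 0.0005 0"

```text
clock: 14.6
eef_pos: [458.2, 225.7, 298.2]
tcp_rot: [-3.142, -0.001, 0.463]
contact_force: [-1.1, -1.0, 6.3]
opening: 0.265
```

Yielding at about 6–7 N: this is the tab.

Request:
apply_moves --motion "-1 0 0 0.0005 0;-1 0 0 0.001 0;-1 0 0 0.001 0"

```text
clock: 14.85
eef_pos: [458.3, 225.7, 297.2]
tcp_rot: [-3.142, -0.001, 0.463]
contact_force: [-1.7, -0.3, 7.0]
opening: 0.269
```

Request:
apply_moves --motion "-1 0 0 0.0005 0;-1 0 0 0.001 0;-1 0 0 0.001 0"

```text
clock: 15.1
eef_pos: [458.3, 225.7, 296.2]
tcp_rot: [-3.142, -0.001, 0.463]
contact_force: [-0.9, -0.9, 6.3]
opening: 0.266
```

Request:
apply_moves --motion "-1 0 0 0.0005 0;-1 0 0 0.001 0;-1 0 0 0.001 0"

```text
clock: 15.35
eef_pos: [458.2, 225.7, 295.2]
tcp_rot: [3.142, -0.001, 0.463]
contact_force: [-1.6, -0.7, 6.0]
opening: 0.271
```

Request:
apply_moves --motion "-1 0 0 0.0005 0;-1 0 0 0.001 0;-1 0 0 0.001 0"

```text
clock: 15.6
eef_pos: [458.3, 225.7, 294.2]
tcp_rot: [-3.142, -0.001, 0.463]
contact_force: [-1.2, -0.9, 7.1]
opening: 0.265
```

Request:
apply_moves --motion "-1 0 0 0.0005 0;-1 0 0 0.001 0;-1 0 0 0.001 0"

```text
clock: 15.85
eef_pos: [458.2, 225.7, 293.2]
tcp_rot: [-3.142, -0.001, 0.463]
contact_force: [-1.5, -1.2, 6.5]
opening: 0.264
```

Request:
apply_moves --motion "-1 0 0 0.0005 0;-1 0 0 0.001 0;-1 0 0 0.001 0"

```text
clock: 16.1
eef_pos: [458.3, 225.7, 292.3]
tcp_rot: [-3.142, -0.001, 0.463]
contact_force: [-1.4, -0.7, 6.8]
opening: 0.265
```

Request:
apply_moves --motion "-1 0 0 0.0005 0;-1 0 0 0.0005 0"

```text
clock: 16.27
eef_pos: [458.3, 225.7, 291.6]
tcp_rot: [3.142, -0.001, 0.464]
contact_force: [0.6, -0.6, 4.2]
opening: 0.269
```

Request:
apply_moves --motion "-1 0 0 0.0005 0;-1 0 0 0.0005 0;-1 0 0 0.0005 0;-1 0 0 0.0005 0;-1 0 0 0.0005 0;-1 0 0 0.0005 0;-1 0 0 0.0005 0;-1 0 0 0.0005 0;-1 0 0 0.0005 0;-1 0 0 0.0005 0;-1 0 0 0.0005 0;-1 0 0 0.0005 0"

```text
clock: 17.27
eef_pos: [458.4, 225.7, 291.1]
tcp_rot: [3.142, -0.001, 0.463]
contact_force: [-1.3, -1.4, 5.3]
opening: 0.269
```

Run:
```python
from h import *
f=grab_frame("side");crop(f,"pics/side6.png",200,150,130,100,6)
f=grab_frame("scene");crop(f,"pics/scene6.png",250,90,160,130,5)
```

```text
(no output)
```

View pics/scene6.png

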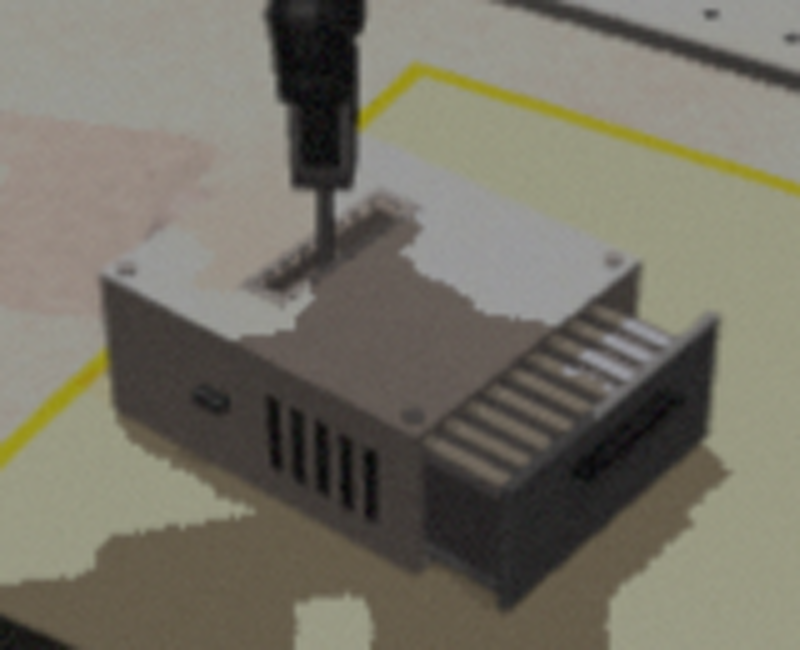

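View pics/side6.png

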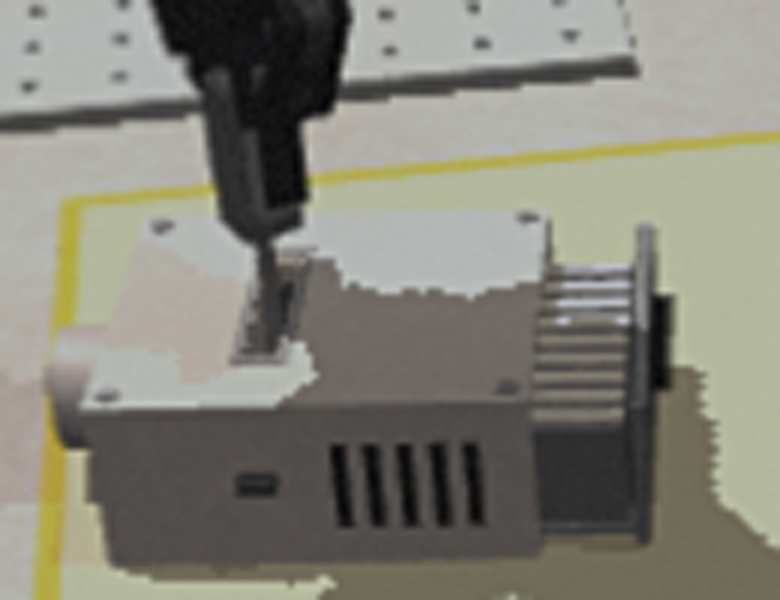

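The drawer is out about 35 mm (side picture: panel moved from about x = 545 to 645 at roughly 2.75 px/mm). Now I withdraw straight up.

Request:
apply_moves --motion "-1 0 0 0 0;-1 0 0 -0.004 0;-1 0 0 -0.012 0;-1 0 0 -0.022 0;-1 0 0 -0.034 0;-1 0 0 -0.05 0;-1 0 0 -0.07 0;-1 0 0 -0.084 0;-1 0 0 -0.084 0;-1 0 0 -0.084 0"

```text
clock: 18.2
eef_pos: [458.1, 225.6, 375.5]
tcp_rot: [-3.142, -0.002, 0.463]
contact_force: [-0.2, -0.2, -1.5]
opening: 0.268
```

Request:
apply_moves --motion "-1 0 0 0 0;-1 0 0 0 0"

```text
clock: 18.37
eef_pos: [457.7, 225.4, 373.7]
tcp_rot: [-3.142, 0.002, 0.464]
contact_force: [-0.1, -0.4, -0.9]
opening: 0.275
```

Request:
apply_moves --motion "-1 -0.0142 0.0402 0 0;-1 -0.028 0.08 0 0;-1 -0.0425 0.12 0 0;-1 -0.0565 0.16 0 0;-1 -0.0708 0.2 0 0;-1 -0.085 0.24 0 0;-1 -0.099 0.28 0 0;-1 -0.113 0.32 0 0;-1 -0.122 0.345 0 0;-1 -0.1296 0.3627 0 0;-1 -0.1296 0.3627 0 0;-1 -0.1296 0.3627 0 0;-1 -0.1296 0.3627 0 0;-1 -0.1296 0.3627 0 0"

```text
clock: 19.53
eef_pos: [504.1, -155.7, 374.2]
tcp_rot: [-3.141, 0.001, 0.464]
contact_force: [-0.7, 0.2, -1.0]
opening: 0.269
```

Request:
apply_moves --motion "-1 0 0 0.02 0;-1 0 0 0.035 0;-1 0 0 0.045 0;-1 0 0 0.045 0;-1 0 0 0.045 0"

```text
clock: 19.95
eef_pos: [504.3, -156.1, 329.5]
tcp_rot: [-3.141, 0.001, 0.465]
contact_force: [0.6, -0.6, -1.2]
opening: 0.266
```

Run:
```python
from h import *
f=grab_frame("wrist");crop(f,"pics/w7.png",230,120,180,200,3)
f=grab_frame("side");crop(f,"pics/s7.png",220,240,150,150,4)
f=grab_frame("scene");crop(f,"pics/c7.png",150,200,130,140,4)
s=r.sense();print(s["clock"],s["eef_pos"],s["contact_force"])
```

```text
20.1 [ 504.76013817 -156.64492107  330.55585903] [ 0.10789412 -0.28785202 -0.11988905]
```

View pics/w7.png

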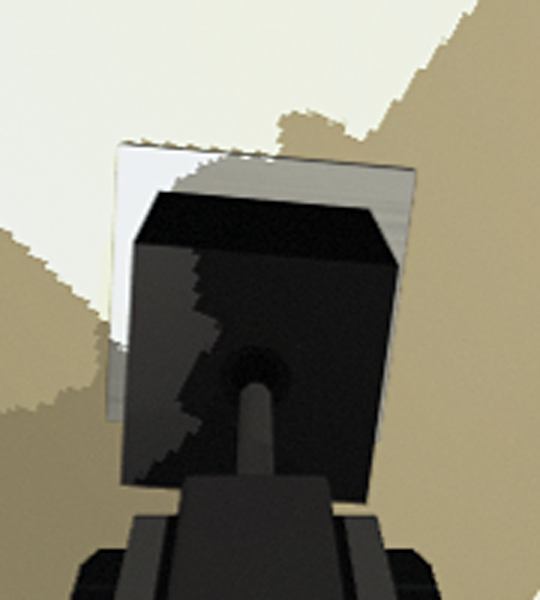

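View pics/s7.png

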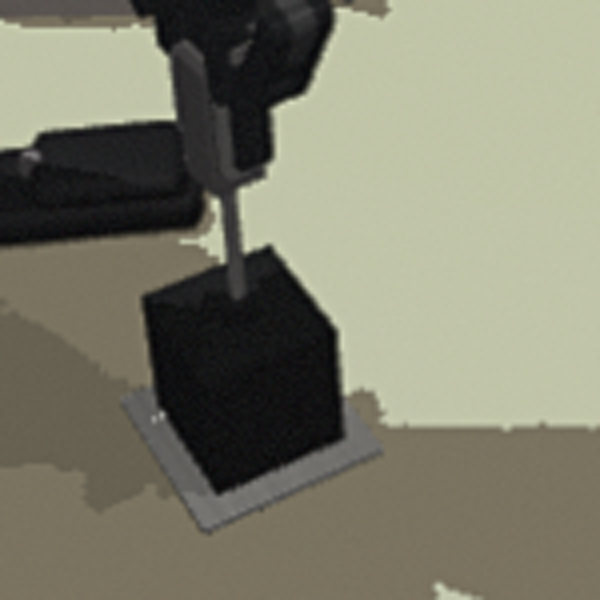

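View pics/c7.png

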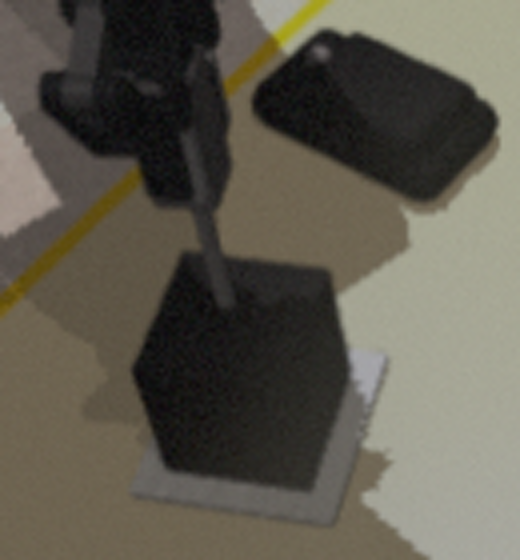

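The tip hangs over the hole (wrist picture, hole at about (255,375)). I lower it gently.

Request:
apply_moves --motion "-1 0 0 0.003 0;-1 0 0 0.006 0;-1 0 0 0.009 0;-1 0 0 0.011 0;-1 0 0 0.013 0;-1 0 0 0.015 0;-1 0 0 0.017 0;-1 0 0 0.017 0"

```text
clock: 20.77
eef_pos: [504.2, -156.7, 312.2]
tcp_rot: [-3.141, 0.0, 0.463]
contact_force: [-0.4, 0.2, -1.5]
opening: 0.267
```

Request:
apply_moves --motion "-1 0 0 0.004 0;-1 0 0 0.008 0;-1 0 0 0.008 0"

```text
clock: 21.02
eef_pos: [504.1, -156.7, 303.8]
tcp_rot: [-3.141, 0.001, 0.463]
contact_force: [-0.3, 0.3, -1.8]
opening: 0.275
```

In the hole with no side force. I go down the remaining ~48 mm.

Request:
apply_moves --motion "-1 0 0 0.007 0;-1 0 0 0.014 0;-1 0 0 0.021 0;-1 0 0 0.028 0;-1 0 0 0.035 0;-1 0 0 0.04 0;-1 0 0 0.043 0;-1 0 0 0.045 0;-1 0 0 0.046 0;-1 0 0 0.046 0"

```text
clock: 21.85
eef_pos: [504.4, -156.8, 258.6]
tcp_rot: [-3.142, 0.0, 0.463]
contact_force: [0.4, -0.2, -0.6]
opening: 0.265
```

Request:
apply_moves --motion "-1 0 0 0.0008 0;-1 0 0 0.0016 0;-1 0 0 0.0016 0"

```text
clock: 22.1
eef_pos: [504.4, -156.8, 257.2]
tcp_rot: [3.141, -0.0, 0.463]
contact_force: [0.4, -0.2, -1.2]
opening: 0.263
```

Request:
apply_moves --motion "-1 0 0 0.0006 0;-1 0 0 0.0012 0;-1 0 0 0.0012 0"

```text
clock: 22.35
eef_pos: [504.3, -156.8, 255.8]
tcp_rot: [-3.142, 0.0, 0.463]
contact_force: [0.8, 0.8, -1.7]
opening: 0.271
```

Request:
apply_moves --motion "-1 0 0 0.0005 0;-1 0 0 0.0008 0;-1 0 0 0.0008 0"

```text
clock: 22.6
eef_pos: [504.4, -156.8, 255.5]
tcp_rot: [3.142, -0.0, 0.464]
contact_force: [-1.0, 1.0, 4.7]
opening: 0.264
```

Seated, with contact at the same height as before. Releasing.

Request:
apply_moves --motion "1 0 0 0 0;1 0 0 0 0;1 0 0 0 0;1 0 0 0 0;1 0 0 0 0;1 0 0 0 0;1 0 0 0 0;1 0 0 0 0;1 0 0 0 0;1 0 0 0 0"

```text
clock: 23.43
eef_pos: [504.3, -156.8, 255.1]
tcp_rot: [-3.142, 0.0, 0.463]
contact_force: [-0.5, -0.0, 0.1]
opening: 0.999
```

Request:
apply_moves --motion "1 0 0 -0.01 0;1 0 0 -0.03 0;1 0 0 -0.06 0;1 0 0 -0.1 0;1 0 0 -0.14 0;1 0 0 -0.15 0;1 0 0 -0.15 0;1 0 0 -0.15 0"

```text
clock: 24.1
eef_pos: [504.2, -156.7, 405.8]
tcp_rot: [3.14, -0.001, 0.463]
contact_force: [-0.5, -0.8, -0.8]
opening: 0.997
```

Run:
```python
from h import *
f=grab_frame("wrist");crop(f,"pics/w8.png",230,120,180,200,3)
f=grab_frame("side");cv2.imwrite("pics/s8.png",f["img"][:,:,::-1])
f=grab_frame("scene");cv2.imwrite("pics/c8.png",f["img"][:,:,::-1])
for c in("scene","side"):
  for q in("pin_grip","cup","mouse","tagtray","tumbler"): print(c,q,[(d["conf"],d["point"]) for d in spotter.place_of(q,c)[:1]])
s=r.sense();print(s["clock"],s["eef_pos"],s["contact_force"],s["opening"])
```

```text
scene pin_grip [(0.63, [506.3, -155.5, 100.7])]
scene cup [(0.83, [762.6, 14.5, -1.8])]
scene mouse [(0.86, [442.6, 5.8, -0.1])]
scene tagtray [(0.79, [748.6, 211.6, -3.4])]
scene tumbler [(0.84, [764.7, -229.0, 0.7])]
side pin_grip [(0.69, [500.9, -155.7, 99.2])]
side cup [(0.56, [761.6, 14.3, 2.2])]
side mouse [(0.81, [442.6, 2.0, 0.5])]
side tagtray [(0.74, [748.0, 215.5, -1.9])]
side tumbler [(0.63, [762.0, -227.1, 4.4])]
24.75 [ 504.39714811 -156.77687036  404.98265483] [ 0.31471742 -0.67333059 -0.0968468 ] 0.9976848255046198
```

View pics/w8.png

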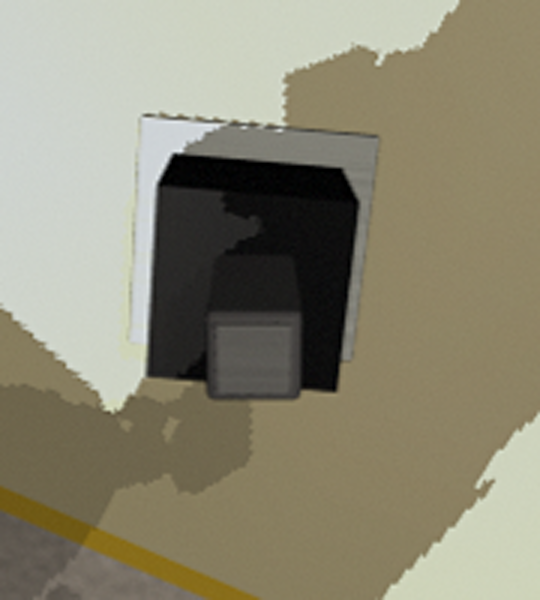

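View pics/s8.png

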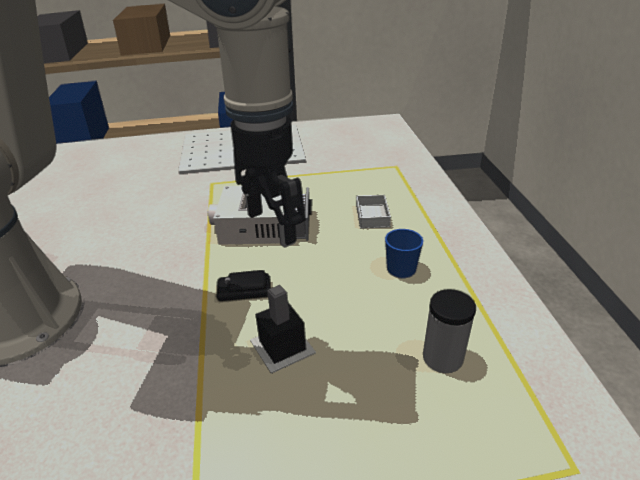

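View pics/c8.png

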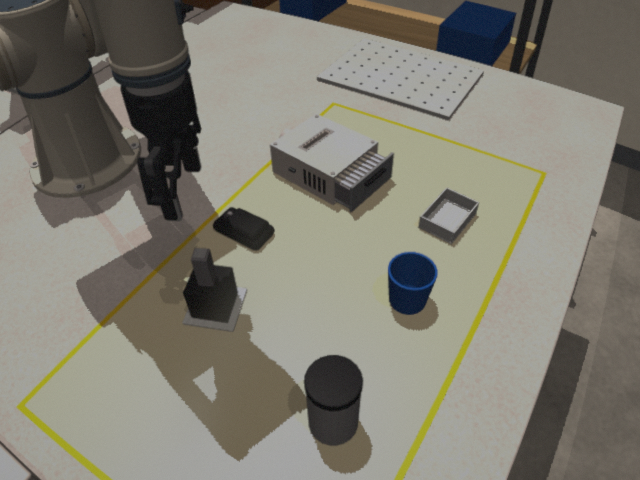

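The pin stands seated in its stand (scene picture, (205,270)), the drawer is still out (370,180), the bystanders haven't moved, and the gripper is clear. I hand it in.

```bash
python3 -c "
from rig import r
print(r.sign_off())"
```

```text
the job is handed in; nothing more can be done
None
```

The drawer is open, the pin is back upright in its stand, and I handed the job in at about 25 s. The sign-off gives no verdict, so these results come from my own readings.

- **Finding and pressing the tab:** In the wrist picture the tab showed inside the slot, about 5 mm from the slot's centre, so I lowered the pin straight onto it and did not need to sweep along the slot. The pin touched it about 20 mm below the lid. It yielded at about 7 N and released after roughly 7.5 mm. The highest force I read was 7.1 N, plus about 1 N for the pin's weight, well under 20 N.
- **Drawer:** It sprang out about 35 mm while the pin was still in the slot, seen in both the scene and side pictures. The scene picture just before hand-in showed it still out.
- **Pin:** It came to rest at the same height as before the pick-up. The detector put the handle's centre at about 100 mm, as it should be when fully seated, and the picture showed it upright. The gripper is open and clear.
- **Bystanders:** Cup, mouse, tray and tumbler are where they were, within the detector's error of about 4 mm.
- **Disagreement:** The wrist camera was about 2 mm off from the scene and side cameras. I corrected for that above the slot, and the pin went in without side contact.

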